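Gauge the painted bore of an iron cover

TASK

Lift the knobbed dust cap off the hole in the iron cover and set it down, knob up, in the shallow tray. Then take the probe out of its stand and lower its stem upright through the middle of that hole until the tip is out below the cover, above the bench; the paint is wet, so the probe must never touch the cover. Keep it centred, upright and still there for three seconds and finish still holding it like that; leave the bottle, jar and brush alone.

Things in the scene. Friction and masses are not known exactly. Their poses are not given: they have to be found in the camera images.
- cover: Fixed round dark iron cover, 300 mm across, level on two timber bearers 45 mm high (along its x at y = +-95 mm, 35 mm wide). Origin on the bench under its centre, z up. Plate 45 to 75 mm above the bench, rim and cast ribs to 78 mm. Its only hole, a 30 mm through bore, lies 70 mm from the origin along -x; below it is a free gap of 45 mm to the bench.
- bore_top (a point): Centre of the bore's mouth, in the plate's upper face, 75 mm above the bench, ringed by a flush bright machined seat 44 mm across; z up.
- bore_exit (a point): Centre of the bore's lower end, in the plate's underside, 45 mm above the bench, straight below the mouth; z up.
- cap: Loose aluminium dust cap, about 0.15 kg, lying flat over the bore: disc 56 mm across and 8 mm thick, with an upright round knob 24 mm across on its middle reaching 45 mm above the underside. It has no spigot. Origin at the centre of the underside, z up along the knob.
- tray: Fixed grey open square tray on the bench, 160 by 160 mm outside, walls 5 mm thick and 15 mm high, floor 5 mm thick; origin at the centre of its underside, z up. Left or right of the cover, on the side where the stand is not.
- probe: Loose straight probe, about 0.22 kg, upright in the stand: a plain round steel stem 12 mm across and 110 mm long below a round black grip 28 mm across and 60 mm long. Origin at the centre of the stem's tip (lower end), z up along the stem; the grip spans 110 to 170 mm from the tip. The grip's shoulder rests on the stand's top, tip 15 mm above the bench.
- probe_tip (a point): Centre of the lower end of the probe's stem; same point and axes as the probe's origin.
- stand: Fixed aluminium stand: base 90 by 100 mm, two side walls and a top plate 70 by 100 mm, 12 mm thick, whose upper face is 125 mm above the bench, with a 20 mm through hole in its middle; origin at the centre of its underside, z up. The probe is lifted straight up out of it by at least 115 mm.
- bottle: Bystander: waisted white squeeze bottle, 54 mm across, 150 mm high, standing beyond the cover; origin at the centre of its base.
- jar: Bystander: glass jar, 64 mm across, 75 mm high, standing beyond the cover; origin at the centre of its base.
- brush: Bystander: brush lying flat beyond the cover; origin on its underside.
Not all that is in view belongs to the job. Of the things like the stand, leave any that is orange; of the rest the smaller one is meant.

How it is judged:
By the outcome, as a careful person would: the job done as asked, in the order asked, and still so for the second after the job is handed in, while the arm keeps its last pose, push and grip.
It also fails if it takes over 64 s, if anything falls off the work surface, if the arm or the gripper's body presses on something with over 40 N, if the wrist force passes 120 N, or if a joint passes its speed limit or range.

ROBOT

A 6-joint arm with a two-finger parallel gripper is mounted at the origin on the work surface. World frame = base frame: x ahead of the robot, y to its left, z up, the work surface at z = 0. Lengths are in m, angles in rad, forces in N, time in s.
With the tool pointing down it reaches from about 0.25 to 0.8 m from the base axis. Payload 8.5 kg.
Tool frame: the origin (TCP) lies midway between the tips of the shut fingers; the grasp point (between the pads) lies 19 mm behind it; z points along the fingers, y is the line along which they close (so a half turn about z gives the same grasp; the last joint's range is limited). The gripper opens to 85 mm and grips with 20 to 120 N. Pads are 22 mm wide; open, the fingers measure 114 mm over their backs; the gripper's body (76 mm by 85 mm) begins 54 mm behind the grasp point. The pads swing forward as they close: fully open they stand 13 mm farther back than shut.
Start: joints at [-1.321, 0.238, -0.013, 1.319, 0, 1.571], TCP at [0.13, -0.509, 0.231] pointing down, gripper open.
Joint ranges: [-2.66, 2.66], [-1.03, 1.9], [-1.14, 1.46], [-1.82, 2.27], [-1.45, 1.34], [-3.14, 3.14]. Speed limits (rad/s): [2.22, 2.22, 2.79, 3.14, 3.14, 3.14].

INTERFACE

Orientations are given as a unit quaternion [x, y, z, w].
In Python, from rig import ctrl, viewer, models gives the robot as it stands.
- The arm moves only by the tool move_arm, never from a script. Its argument "rows" is a list of rows, each a list of 7 numbers: the shift along the tool's x, y, z in m, then the turn, a rotation vector about the tool's x, y, z in rad, then the opening, from -1 (shut) to 1 (fully open). In form: [[dx, dy, dz, rx, ry, rz, gripper], ...]. A call has 1 to 10 rows; each row is the pose to reach, as a shift and turn from the pose commanded when the call began, along the tool's axes at that moment; what a row does not reach only later rows make up. A row lasts 1/10 s, in which the tool goes at most 50 mm and 8.59 degrees, less where a joint would pass 70% of its speed; a pose out of reach is approached as far as the arm can. A call with a gripper value outside its range is refused whole. The fingers move at their own pace and stop on an object; "grip_force" is the grip in N (left out, the last holds). Time passes only in rows, so rows that repeat a pose let the fingers close. It gives the time, the measured TCP pose, the force, the opening and the grip force at its end, in the units of the state.
- ctrl.sense(): the state, without advancing time (a new reading comes with each control period).
- viewer.get_image(name): name is "scene" or "top" or "wrist"; returns (picture, depth): 400x640x3 uint8, red, green, blue; 400x640 float32, m along the optical axis (not along the pixel's ray), 0 where there is no reading.
- viewer.camera_info(name): a dict with "K" (3x3 intrinsics, pixels), "xyz" and "orientation" of the camera in the world; the wrist camera has in their place "tool_from_camera" (4x4, takes a point from camera to tool coordinates, whose origin is the TCP and whose axes are the flange's). Camera axes: x right, y down, z forward; pixel columns grow to the right and rows downward; lengths in m; the calibration is good to about 2 mm. A picture is of the moment at which its call begins: read the wrist's pose just before it. camera_info takes no time and is no camera call.
- ctrl.hand_in(): hands the job in; it is judged then, once.
Trained networks look in the newest picture that a camera, given by its name, has taken for a name from the list of things; names that differ only in an ending like _2 or _b are one class to them, and where a whole thing is asked for, a point or a joint stands for the part that bears it (a point fixed in the world has none). Each returns a list of dicts, best first, with "confidence" (0 to 1); they miss things now and then, are a little off and sometimes report something else, mostly with a low value. They report only what shows in the picture. A call takes as long as a camera call. They do not tell look-alikes from the thing itself.
- models.silhouettes(camera, label): "pixels" (400x640 bool, what is visible of it) and "box" ([left, top, right, bottom] in pixels, round what is visible of it).
- models.pinpoint(camera, label): "location" ([column, row] in pixels: a listed point, or the origin of a listed thing).
The state is a dict: "clock": time; "joint_pos": joint angles; "qd": joint speeds; "joint_torque": joint torques, N m; "tool_pos": TCP position; "orientation": TCP orientation; "force": force on the tool from outside, world axes, zero at the start; "ft_torque": the same for the moment, N m; "width": opening from 0.0 (shut) to 1.0 (fully open); "finger_force": force on a finger pad.
Only numpy, scipy, OpenCV 4.12 (cv2) and the standard library are available. Lean on these libraries where they do the work, as an engineer would, in place of code of your own. Each camera call takes 0.05 s, during which the arm holds its last target. There are 200 camera calls.

## Working session

There is one attempt and no reset: what is moved stays moved. The work goes in short steps, Python scripts to look and compute and a tool call to move; the robot and the scene stay as the last step left them, time stands still between calls to the robot, and variables do not carry over. Pictures are saved under pics/ and viewed, at most 10 in all, crops included, and the job is handed in when it is done.

Besides the shell and the picture viewer there is one more tool, called as name(argument=value, ...), one argument or row to a line, values as JSON. move_arm: Moves the arm, as the interface text tells. Its arguments: {"type":"object","properties":{"rows":{"type":"array"},"grip_force":{"type":"number"}},"required":["rows"]}

```bash
ls; mkdir -p pics; python3 - <<'E'
from rig import ctrl, viewer, models
import cv2, numpy as np
s=ctrl.sense();print(s)
a,d=viewer.get_image("scene");b,e=viewer.get_image("top")
cv2.imwrite("pics/s1.png",a[...,::-1]);cv2.imwrite("pics/t1.png",b[...,::-1])
for n in("scene","top","wrist"):print(n,viewer.camera_info(n))
for n in("scene","top"):
  for l in("cover","bore_top","cap","tray","probe","probe_tip","stand","bottle","jar","brush"):
    print(n,l,[(np.round(q["location"],1).tolist(),round(q["confidence"],2)) for q in models.pinpoint(n,l)])
E
```

```text
pics
{'clock': 0.0, 'joint_pos': array([-1.32096872e+00,  2.38766922e-01, -1.42225253e-02,  1.31919798e+00,
       -5.56056298e-06,  1.57076060e+00]), 'qd': array([ 2.35162443e-04, -2.30123435e-03,  6.68840161e-04,  8.53889219e-04,
       -1.71348791e-03, -7.77375814e-05]), 'joint_torque': array([-2.80220229e-04, -5.38782871e+01,  3.46443343e+01,  1.82233856e-02,
       -1.50925433e-05, -2.41185461e-06]), 'tool_pos': array([ 0.12969908, -0.5083152 ,  0.23069724]), 'orientation': array([ 9.92205944e-01,  1.24606905e-01, -8.94040914e-05, -6.89783952e-04]), 'force': array([ 0.19773697, -0.36709625, -0.36097873]), 'ft_torque': array([-0.03261829,  0.00628986,  0.04575204]), 'finger_force': 0.0, 'width': 0.9992046985732781}
scene {'K': array([[429.15793575,   0.        , 319.50836186],
       [  0.        , 429.15793575, 195.17023814],
       [  0.        ,   0.        ,   1.        ]]), 'xyz': array([1.37835745, 0.81019623, 0.82747412]), 'orientation': array([ 0.36019151,  0.8074597 , -0.42840178, -0.18639428])}
top {'K': array([[401.43609981,   0.        , 317.49272033],
       [  0.   
[... 962 characters left out ...]
robe_tip [([419.6, 234.2], 0.76), ([246.1, 163.1], 0.27)]
scene stand [([431.4, 206.7], 0.75), ([476.5, 237.9], 0.67), ([416.0, 240.6], 0.56)]
scene bottle [([340.9, 279.2], 0.84)]
scene jar [([213.6, 195.8], 0.85)]
scene brush [([236.4, 237.0], 0.82)]
top cover [([356.4, 198.2], 0.75)]
top bore_top [([364.4, 174.3], 0.61)]
top cap [([365.8, 173.9], 0.8)]
top tray [([462.0, 214.0], 0.67)]
top probe [([221.7, 226.4], 0.65)]
top probe_tip []
top stand [([218.8, 233.4], 0.77), ([172.2, 269.5], 0.66), ([232.1, 287.2], 0.6)]
top bottle [([241.8, 136.7], 0.84)]
top jar [([433.8, 146.0], 0.6), ([365.1, 172.7], 0.35), ([353.0, 202.0], 0.28)]
top brush [([354.2, 120.9], 0.77), ([362.6, 174.1], 0.47)]
```

View pics/s1.png

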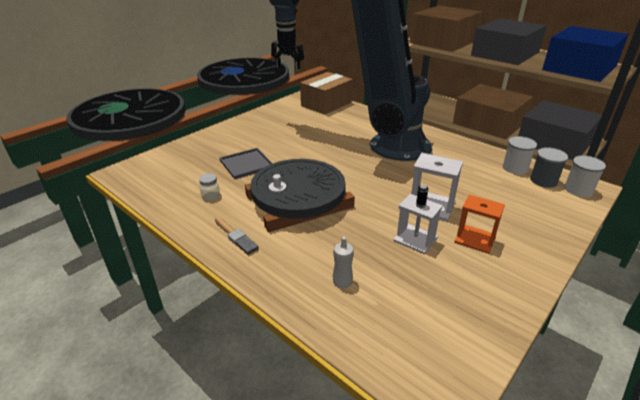

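View pics/t1.png

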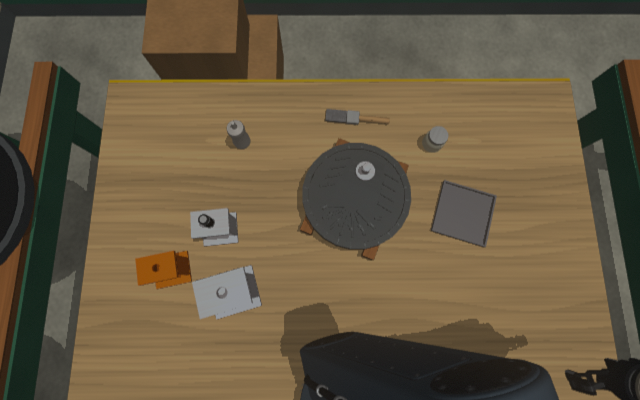

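The scene view shows the probe (black grip at 422,195) in the smaller silver stand. The larger silver stand is at (438,180) and the orange one at (480,220). In the top view the cap knob is at (366,171), the tray at (463,213) and the probe grip at (206,221).

```bash
cat > h.py <<'E'
from rig import ctrl, viewer, models
import cv2, numpy as np
from scipy.spatial.transform import Rotation as R
def tool():
    s=ctrl.sense();T=np.eye(4);T[:3,:3]=R.from_quat(s["orientation"]).as_matrix();T[:3,3]=s["tool_pos"];return T
def shot(n):
    "picture, depth, K, world_from_camera"
    c=viewer.camera_info(n)
    if n=="wrist": T=tool()@c["tool_from_camera"]
    else:
        T=np.eye(4);T[:3,:3]=R.from_quat(c["orientation"]).as_matrix();T[:3,3]=c["xyz"]
    a,d=viewer.get_image(n);return a,d,c["K"],T
def cloud(d,K,T):
    v,u=np.mgrid[:400,:640];P=np.stack([(u-K[0,2])/K[0,0]*d,(v-K[1,2])/K[1,1]*d,d],-1)
    P=P@T[:3,:3].T+T[:3,3];P[d<=0]=np.nan;return P
def onplane(uv,z,K,T):
    r=T[:3,:3]@np.array([(uv[0]-K[0,2])/K[0,0],(uv[1]-K[1,2])/K[1,1],1]);return T[:3,3]+r*(z-T[2,3])/r[2]
def project(p,K,T):
    q=K@(T[:3,:3].T@(np.array(p)-T[:3,3]));return q[:2]/q[2]
def circ(P):
    A=np.c_[2*P[:,:2],np.ones(len(P))];s=np.linalg.lstsq(A,(P[:,:2]**2).sum(1),rcond=None)[0]
    return s[:2],np.sqrt(s[2]+s[:2]@s[:2])
E
python3 - <<'E'
from h import *
np.set_printoptions(precision=4,suppress=True)
for n in("top","scene"):
    a,d,K,T=shot(n);P=cloud(d,K,T)
    for l in("cover","cap","tray","probe","stand","bottle","jar"):
        for q in models.silhouettes(n,l):
            m=q["pixels"]&np.isfinite(P[...,0])
            if m.sum()<5 or q["confidence"]<.4: continue
            p=P[m];zt=np.percentile(p[:,2],[2,50,98]);t=p[p[:,2]>zt[2]-.006]
            r=cv2.minAreaRect((p[:,:2]*1000).astype(np.float32))
            print(n,l,round(q["confidence"],2),m.sum(),"z",zt,"topmed",np.median(t,0),"rect",np.round(r[0],1),np.round(r[1],1),round(r[2],1))
E
```

```text
top cover 0.94 9239 z [0.0428 0.0745 0.08  ] topmed [ 0.541  -0.0283  0.076 ] rect [565.6 -46.8] [317.7 335.1] 65.0
top cap 0.5 284 z [0.0777 0.0827 0.1207] topmed [ 0.6225 -0.0616  0.1183] rect [622.  -62.6] [51.6 54.4] 89.4
top tray 0.62 3029 z [-0.0017  0.004   0.0157] topmed [ 0.5033 -0.3558  0.0133] rect [ 515.6 -361. ] [161.3 172.8] 72.0
top probe 0.61 179 z [0.1229 0.1819 0.1898] topmed [0.4667 0.3596 0.1862] rect [467.8 361.5] [29.4 31.4] 55.1
top stand 0.74 2697 z [-0.0015  0.1607  0.1652] topmed [0.2891 0.3104 0.1618] rect [284.3 333.4] [124.  182.8] 15.5
top stand 0.58 1665 z [0.0053 0.1226 0.1278] topmed [0.3521 0.4903 0.1245] rect [357.4 492.8] [100.1 102.8] 11.9
top bottle 0.55 471 z [0.     0.1022 0.1457] topmed [0.7398 0.3066 0.1481] rect [750.1 303.9] [59. 70.] 49.5
top jar 0.58 497 z [0.0032 0.0706 0.0772] topmed [ 0.7324 -0.2822  0.0738] rect [ 735.  -282.9] [65.  70.7] 51.1
scene cover 0.77 5232 z [0.0061 0.0754 0.081 ] topmed [ 0.5614 -0.0182  0.0772] rect [569.7 -86.1] [418.5 334. ] 88.5
scene cap 0.5 215 z [0.077  0.085  0.1213] topmed [ 0.627  -0.0574  0.1195]
[... 261 characters left out ...]
2.4] 85.0
scene probe 0.71 292 z [0.0235 0.1508 0.1895] topmed [0.4761 0.3629 0.1871] rect [339.3 297.3] [326.6  27.2] 25.9
scene stand 0.96 1464 z [0.0089 0.1543 0.1661] topmed [0.2963 0.3154 0.1636] rect [203.  277.2] [511.2 133.8] 21.2
scene stand 0.82 1611 z [0.0029 0.0568 0.1281] topmed [0.3581 0.4932 0.1261] rect [267.5 460.8] [293.4 107.6] 19.8
scene stand 0.78 1615 z [0.0026 0.0538 0.1278] topmed [0.4807 0.3716 0.1259] rect [423.8 335.9] [224.6 120.3] 28.1
scene bottle 0.69 844 z [0.0043 0.0784 0.1435] topmed [0.7465 0.3101 0.1454] rect [689.6 267.7] [191.6  50.9] 36.8
scene jar 0.61 466 z [0.0052 0.0497 0.0776] topmed [ 0.7379 -0.2802  0.0754] rect [ 720.1 -339.1] [190.5  63.2] 74.1
```

move_arm(
  rows=[
    [0.042, -0.022, -0.01, 0, 0, 0, 1],
    [0.084, -0.044, -0.02, 0, 0, 0, 1],
    [0.126, -0.066, -0.02, 0, 0, 0, 1],
    [0.168, -0.089, -0.02, 0, 0, 0, 1],
    [0.21, -0.111, -0.02, 0, 0, 0, 1],
    [0.252, -0.133, -0.02, 0, 0, 0, 1],
    [0.294, -0.155, -0.02, 0, 0, 0, 1],
    [0.336, -0.178, -0.02, 0, 0, 0, 1],
    [0.378, -0.2, -0.02, 0, 0, 0, 1],
    [0.42, -0.222, -0.02, 0, 0, 0, 1],
  ],
)

```text
clock: 2.9
tool_pos: [0.4831, -0.1881, 0.2515]
orientation: [0.992, 0.125, 0.0, 0.0]
force: [1.0, -1.2, -0.4]
width: 1.0
finger_force: 0.0
```

move_arm(
  rows=[
    [0.042, -0.022, 0, 0, 0, 0, 1],
    [0.084, -0.044, 0, 0, 0, 0, 1],
    [0.126, -0.066, 0, 0, 0, 0, 1],
    [0.167, -0.089, 0, 0, 0, 0, 1],
    [0.167, -0.089, 0, 0, 0, 0, 1],
    [0.167, -0.089, 0, 0, 0, 0, 1],
    [0.167, -0.089, 0, 0, 0, 0, 1],
  ],
)

```text
clock: 3.6
tool_pos: [0.6211, -0.0626, 0.2513]
orientation: [0.992, 0.124, -0.0, -0.0]
force: [0.0, 0.1, 0.2]
width: 1.003
finger_force: 0.0
```

```bash
python3 - <<'E'
from h import *
np.set_printoptions(precision=4,suppress=True)
print(tool(), ctrl.sense()["clock"],ctrl.sense()["force"])
a,d,K,T=shot("wrist");P=cloud(d,K,T);cv2.imwrite("pics/w1.png",a[...,::-1]);np.savez("w1",a=a,d=d,K=K,T=T)
for l in("cap","bore_top","cover"):print(l,[(q["location"],q["confidence"]) for q in models.pinpoint("wrist",l)])
for q in models.silhouettes("wrist","cap")[:2]:
    m=q["pixels"];p=P[m];print(q["confidence"],q["box"],m.sum(),np.nanpercentile(p[:,2],[2,50,98]))
    z=p[:,2];zt=np.nanpercentile(z,98)
    for lo,hi in((zt-.006,zt+.004),(.079,.088)):
        s=p[(z>lo)&(z<hi)]
        r=cv2.minEnclosingCircle((s[:,:2]*1000).astype(np.float32));print(len(s),np.median(s,0),r)
E
```

```text
[[ 0.969   0.2469 -0.0006  0.6211]
 [ 0.2469 -0.969  -0.0001 -0.0626]
 [-0.0006 -0.0001 -1.      0.2513]
 [ 0.      0.      0.      1.    ]] 3.6 [0.0409 0.0977 0.2221]
cap [([325.7, 178.6], 0.78)]
bore_top []
cover [([296.7, 204.6], 0.61)]
0.63 [303.3, 154.6, 349.4, 204.6] 1850 [0.0773 0.0831 0.1206]
479 [ 0.6259 -0.0625  0.1195] ((625.0029907226562, -62.90106201171875), 12.928483963012695)
1238 [ 0.6322 -0.0601  0.0827] ((625.1069946289062, -62.544029235839844), 27.8786563873291)
0.2 [165.8, 59.5, 434.9, 327.6] 44855 [0.0449 0.0752 0.0788]
43168 [ 0.5777 -0.0316  0.0753] ((557.8912963867188, -36.59912109375), 154.60499572753906)
523 [0.6392 0.0088 0.0792] ((559.4947509765625, -36.23814010620117), 152.75198364257812)
```

move_arm(
  rows=[
    [0.004, 0.001, 0.04, 0, 0, 0, 1],
    [0.004, 0.001, 0.08, 0, 0, 0, 1],
    [0.004, 0.001, 0.11, 0, 0, 0, 1],
    [0.004, 0.001, 0.13, 0, 0, 0, 1],
    [0.004, 0.001, 0.15, 0, 0, 0, 1],
    [0.004, 0.001, 0.162, 0, 0, 0, 1],
    [0.004, 0.001, 0.162, 0, 0, 0, 1],
    [0.004, 0.001, 0.162, 0, 0, 0, 1],
  ],
)

```text
clock: 4.65
tool_pos: [0.6261, -0.0625, 0.09]
orientation: [0.992, 0.124, 0.0, 0.0]
force: [0.2, 1.2, 0.8]
width: 1.002
finger_force: 0.0
```

move_arm(
  rows=[
    [0, 0, 0, 0, 0, 0, -0.3],
    [0, 0, 0, 0, 0, 0, -0.5],
    [0, 0, 0, 0, 0, 0, -0.7],
    [0, 0, 0, 0, 0, 0, -1],
    [0, 0, 0, 0, 0, 0, -1],
    [0, 0, 0, 0, 0, 0, -1],
    [0, 0, 0, 0, 0, 0, -1],
    [0, 0, 0, 0, 0, 0, -1],
    [0, 0, 0, 0, 0, 0, -1],
    [0, 0, 0, 0, 0, 0, -1],
  ],
  grip_force=40,
)

```text
clock: 5.65
tool_pos: [0.626, -0.0622, 0.0898]
orientation: [0.992, 0.125, 0.0, 0.0]
force: [0.3, -0.5, 5.3]
width: 0.261
finger_force: 39.2
```

move_arm(
  rows=[
    [0, 0, -0.02, 0, 0, 0, -1],
    [0, 0, -0.06, 0, 0, 0, -1],
    [-0.02, 0.029, -0.08, 0, 0, 0, -1],
    [-0.045, 0.065, -0.08, 0, 0, 0, -1],
    [-0.07, 0.102, -0.08, 0, 0, 0, -1],
    [-0.095, 0.138, -0.08, 0, 0, 0, -1],
    [-0.12, 0.174, -0.08, 0, 0, 0, -1],
    [-0.145, 0.21, -0.08, 0, 0, 0, -1],
    [-0.168, 0.243, -0.08, 0, 0, 0, -1],
    [-0.181, 0.262, -0.08, 0, 0, 0, -1],
  ],
)

```text
clock: 6.65
tool_pos: [0.5136, -0.3634, 0.1687]
orientation: [0.992, 0.124, -0.0, -0.0]
force: [0.8, 0.4, -1.9]
width: 0.266
finger_force: 39.5
```

```bash
python3 - <<'E'
from h import *
np.set_printoptions(precision=4,suppress=True)
print(tool()[:3,3])
a,d,K,T=shot("top");P=cloud(d,K,T);cv2.imwrite("pics/t2.png",a[120:320,280:520,::-1].repeat(3,0).repeat(3,1))
a,d,K,T=shot("wrist");P=cloud(d,K,T);cv2.imwrite("pics/w2.png",a[...,::-1])
for q in models.silhouettes("wrist","tray")[:1]:
    m=q["pixels"];p=P[m];print(q["confidence"],m.sum(),np.nanpercentile(p[:,2],[2,50,98]))
    r=cv2.minAreaRect((p[np.isfinite(p[:,0])][:,:2]*1000).astype(np.float32));print(r)
E
```

```text
[ 0.5136 -0.3634  0.1687]
0.79 17349 [0.0033 0.005  0.0155]
((509.7610168457031, -360.86029052734375), (170.4158935546875, 170.09719848632812), 72.26817321777344)
```

View pics/w2.png

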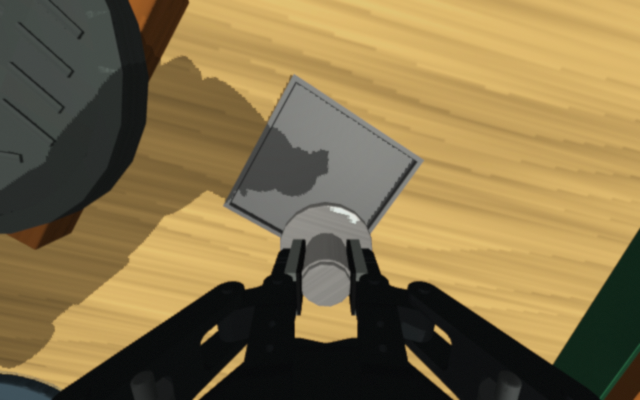

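The wrist view shows the cap held upright between the pads (325,250), above the tray (corners 293,77 / 420,160 / 228,205). I'll lower it now.

move_arm(
  rows=[
    [-0.003, 0, 0.04, 0, 0, 0, -1],
    [-0.003, 0, 0.08, 0, 0, 0, -1],
    [-0.003, 0, 0.11, 0, 0, 0, -1],
    [-0.003, 0, 0.13, 0, 0, 0, -1],
    [-0.003, 0, 0.14, 0, 0, 0, -1],
    [-0.003, 0, 0.145, 0, 0, 0, -1],
    [-0.003, 0, 0.147, 0, 0, 0, -1],
    [-0.003, 0, 0.147, 0, 0, 0, -1],
    [-0.003, 0, 0.147, 0, 0, 0, -1],
  ],
)

```text
clock: 7.7
tool_pos: [0.5128, -0.3618, 0.0233]
orientation: [0.992, 0.125, 0.001, 0.001]
force: [-0.3, 0.6, -1.6]
width: 0.269
finger_force: 39.6
```

move_arm(
  rows=[
    [0, 0, 0.0015, 0, 0, 0, -1],
    [0, 0, 0.0025, 0, 0, 0, -1],
    [0, 0, 0.0025, 0, 0, 0, -1],
  ],
)

```text
clock: 8.0
tool_pos: [0.5122, -0.3615, 0.0198]
orientation: [0.992, 0.125, 0.0, -0.0]
force: [0.2, 0.2, -1.8]
width: 0.268
finger_force: 39.6
```

move_arm(
  rows=[
    [0, 0, 0.001, 0, 0, 0, -1],
    [0, 0, 0.001, 0, 0, 0, -1],
  ],
)

```text
clock: 8.2
tool_pos: [0.5122, -0.3616, 0.0198]
orientation: [0.992, 0.125, 0.0, 0.0]
force: [-2.3, 1.9, 7.8]
width: 0.27
finger_force: 40.5
```

move_arm(
  rows=[
    [0, 0, 0.001, 0, 0, 0, -1],
    [0, 0, 0.001, 0, 0, 0, -1],
  ],
)

```text
clock: 8.4
tool_pos: [0.5123, -0.3616, 0.0197]
orientation: [0.992, 0.124, 0.0, 0.0]
force: [-6.0, 4.5, 16.1]
width: 0.269
finger_force: 41.4
```

move_arm(
  rows=[
    [0, 0, -0.0015, 0, 0, 0, -1],
    [0, 0, -0.002, 0, 0, 0, -0.2],
    [0, 0, -0.002, 0, 0, 0, 0.2],
    [0, 0, -0.002, 0, 0, 0, 0.6],
    [0, 0, -0.002, 0, 0, 0, 1],
    [0, 0, -0.002, 0, 0, 0, 1],
    [0, 0, -0.002, 0, 0, 0, 1],
  ],
)

```text
clock: 9.1
tool_pos: [0.5123, -0.3615, 0.0197]
orientation: [0.992, 0.125, -0.0, -0.0]
force: [-1.3, 0.4, -0.3]
width: 0.997
finger_force: 0.0
```

move_arm(
  rows=[
    [0, 0, -0.03, 0, 0, 0, 1],
    [0, 0, -0.08, 0, 0, 0, 1],
    [0, 0, -0.13, 0, 0, 0, 1],
    [0, 0, -0.18, 0, 0, 0, 1],
    [0, 0, -0.23, 0, 0, 0, 1],
    [0, 0, -0.25, 0, 0, 0, 1],
  ],
)

```text
clock: 9.7
tool_pos: [0.5132, -0.3622, 0.2753]
orientation: [0.992, 0.125, 0.003, 0.002]
force: [0.2, 0.5, -0.4]
width: 1.003
finger_force: 0.0
```

```bash
python3 - <<'E'
from h import *
np.set_printoptions(precision=4,suppress=True)
print(tool()[:3,3])
a,d,K,T=shot("scene");P=cloud(d,K,T);cv2.imwrite("pics/s2.png",a[100:280,180:480,::-1].repeat(2,0).repeat(2,1))
print([(q["location"],q["confidence"]) for q in models.pinpoint("scene","bore_top")])
for q in models.silhouettes("scene","cap")[:2]:
    p=P[q["pixels"]];print(q["confidence"],np.nanmedian(p,0),np.nanpercentile(p[:,2],[2,98]))
E
```

```text
[ 0.5132 -0.3622  0.2753]
[([273.7, 186.6], 0.64)]
0.51 [ 0.5167 -0.3553  0.0153] [0.0038 0.0522]
```

View pics/s2.png

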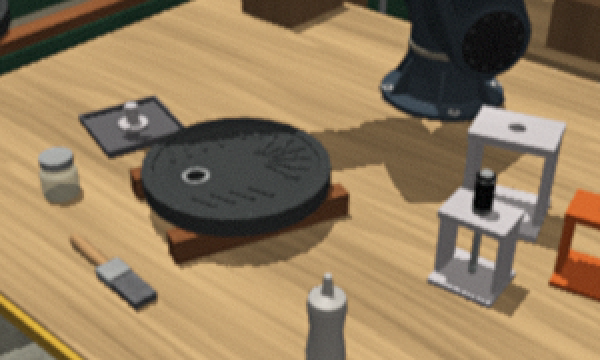

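The crop shows the cap knob-up in the tray (130,118) and the bore open with its bright ring (195,176).

move_arm(
  rows=[
    [0.025, -0.035, 0, 0, 0, 0, 1],
    [0.052, -0.073, 0, 0, 0, 0, 1],
    [0.08, -0.111, 0.01, 0, 0, 0, 1],
    [0.107, -0.149, 0.02, 0, 0, 0, 1],
    [0.134, -0.187, 0.03, 0, 0, 0, 1],
    [0.161, -0.225, 0.04, 0, 0, 0, 1],
    [0.182, -0.262, 0.05, 0, 0, 0, 1],
    [0.182, -0.262, 0.055, 0, 0, 0, 1],
    [0.182, -0.262, 0.055, 0, 0, 0, 1],
    [0.182, -0.262, 0.055, 0, 0, 0, 1],
  ],
)

```text
clock: 10.85
tool_pos: [0.6232, -0.0633, 0.2139]
orientation: [0.992, 0.124, -0.001, -0.0]
force: [-1.0, 0.4, -0.0]
width: 0.999
finger_force: 0.0
```

```bash
cat > bore.py <<'E'
from h import *
np.set_printoptions(precision=4,suppress=True)
import sys
for n in ("wrist","top"):
    if n=="wrist":print(tool()[:3,:])
    a,d,K,T=shot(n);P=cloud(d,K,T);cv2.imwrite(f"pics/b_{n}{sys.argv[1]}.png",a[...,::-1])
    L=[(np.round(q["location"],1),round(q["confidence"],2)) for q in models.pinpoint(n,"bore_top")];print(n,L)
    if not L: continue
    p=onplane(L[0][0],.075,K,T);print("net",p)
    # bright ring on dark plate: near-centre pixels on plane z=.075
    v,u=np.mgrid[:400,:640];g=a.astype(float).mean(2)
    Q=np.array([onplane((x,y),.075,K,T) for x,y in zip(u.ravel(),v.ravel()) ]).reshape(400,640,3) if n=="wrist" else None
    if Q is None: continue
    m=(np.linalg.norm(Q[...,:2]-p[:2],axis=-1)<.03)
    th=cv2.threshold(g[m].astype(np.uint8),0,255,cv2.THRESH_OTSU)[0];r=m&(g>th)
    print("thr",th,r.sum());c=cv2.minEnclosingCircle((Q[r][:,:2]*1000).astype(np.float32));print("ring",c,"mean",Q[r].mean(0),"z ring",np.nanmedian(P[r][:,2]))
    # hole from depth
    h=m&(P[...,2]<.06);print("hole depth px",h.sum())
    cn,_=cv2.findContours(r.astype(np.uint8),cv2.RETR_CCOMP,cv2.CHAIN_APPROX_NONE)
    for k in sorted(cn,key=len)[-2:]:
        k=k[:,0];q=Q[k[:,1],k[:,0]];print("contour circle",circ(q),len(k))
E
python3 bore.py 1
```

```text
[[ 0.9691  0.2468 -0.0018  0.6232]
 [ 0.2468 -0.9691 -0.     -0.0633]
 [-0.0017 -0.0004 -1.      0.2139]]
wrist [(array([324.8, 187. ]), 0.58)]
net [ 0.6256 -0.0621  0.075 ]
thr 153.0 442
ring ((622.37353515625, -64.02092742919922), 22.41280174255371) mean [ 0.6155 -0.0657  0.075 ] z ring 0.07507009620349153
hole depth px 493
contour circle (array([ 0.638 , -0.0526]), np.float64(0.0026723071466029117)) 15
contour circle (array([ 0.6217, -0.0639]), np.float64(0.018916118035827115)) 129
top []
```

```bash
python3 - <<'E'
import cv2
a=cv2.imread("pics/b_wrist1.png")[130:250,250:400];cv2.imwrite("pics/b1c.png",cv2.resize(a,None,fx=5,fy=5,interpolation=0)[:600])
E
```

```text
(no output)
```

View pics/b1c.png

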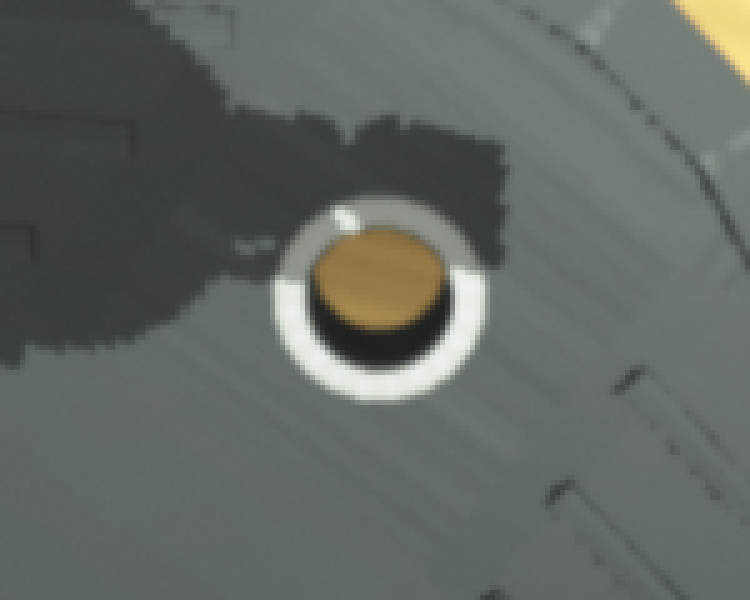

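The crop shows the seat ring centred at about (380,299), which is about (325.6,189.3) in the full picture, with the bench visible through the bore.

```bash
python3 - <<'E'
from h import *
np.set_printoptions(precision=4,suppress=True)
c=viewer.camera_info("wrist");K=c["K"]
T=np.eye(4);T[:3,:3]=R.from_quat([.992,.124,-.0007,-.0007]).as_matrix()
M=np.array([[.9691,.2468,-.0018,.6232],[.2468,-.9691,0,-.0633],[-.0017,-.0004,-1,.2139],[0,0,0,1]])
T=M@c["tool_from_camera"]
f=lambda u,v:onplane((250+u/5-.5,130+v/5-.5),.075,K,T)
for a,b in(((273,299),(488,299)),((380.5,195),(380.5,403)),((308,299),(453,299)),((380.5,228),(380.5,370))):
    p,q=f(*a),f(*b);print((p+q)/2,np.linalg.norm(p-q))
# earlier cover/cap pose for comparison
E
```

```text
[ 0.6234 -0.0635  0.075 ] 0.04490759872760916
[ 0.6229 -0.0637  0.075 ] 0.04501572498934944
[ 0.6234 -0.0635  0.075 ] 0.030286519951845725
[ 0.6232 -0.0636  0.075 ] 0.030723037808996292
```

move_arm(
  rows=[
    [0, 0, 0, 0, 0, 0.15, 1],
    [0, 0, 0, 0, 0, 0.3, 1],
    [0, 0, 0, 0, 0, 0.45, 1],
    [0, 0, 0, 0, 0, 0.6, 1],
    [0, 0, 0, 0, 0, 0.75, 1],
    [0, 0, 0, 0, 0, 0.9, 1],
    [0, 0, 0, 0, 0, 1.05, 1],
    [0, 0, 0, 0, 0, 1.2, 1],
    [0, 0, 0, 0, 0, 1.2, 1],
    [0, 0, 0, 0, 0, 1.2, 1],
  ],
)

```text
clock: 12.05
tool_pos: [0.5698, -0.1941, 0.2154]
orientation: [0.974, -0.209, 0.003, -0.092]
force: [0.5, 0.0, 0.5]
width: 0.999
finger_force: 0.0
```

```bash
cat > bore2.py <<'E'
from h import *
np.set_printoptions(precision=4,suppress=True)
# hole outline on the plate plane: rectify (4 px/mm) round the guess, floor/dark seen inside the ring via depth+edges
a,d,K,T=shot("wrist");print(tool()[:3,:])
L=models.pinpoint("wrist","bore_top");p=onplane(L[0]["location"],.075,K,T) if L else np.array([.6232,-.0636,.075]);print("net",p)
c=np.array([.6232,-.0636]);n=480
xs=c[0]+(np.arange(n)-n/2)/8000;ys=c[1]+(np.arange(n)-n/2)/8000
X,Y=np.meshgrid(xs,ys);W=np.stack([X,Y,np.full_like(X,.075)],-1);C=(W-T[:3,3])@T[:3,:3];uv=C@K.T
im=cv2.remap(a,(uv[...,0]/uv[...,2]).astype(np.float32),(uv[...,1]/uv[...,2]).astype(np.float32),cv2.INTER_CUBIC)
cv2.imwrite("pics/rect.png",im[...,::-1])
E
python3 bore2.py
```

```text
[[ 0.9116 -0.4088  0.0432  0.5685]
 [-0.4096 -0.8949  0.1772 -0.1959]
 [-0.0338 -0.1792 -0.9832  0.2154]]
net [ 0.6241 -0.0626  0.075 ]
```

View pics/rect.png

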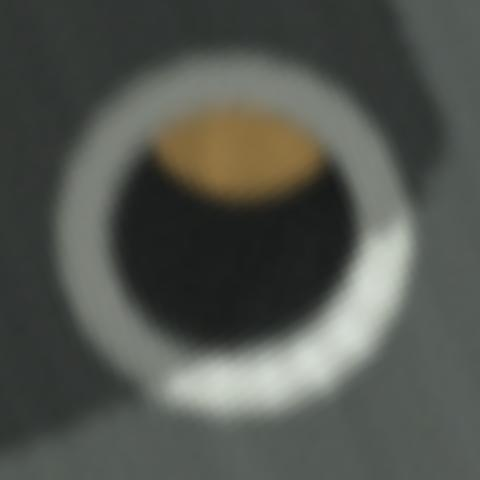

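The rectified view has the ring centred at about (234,234), so the bore is at about (0.6225,-0.0643). That agrees with the first view. The arm strayed during the turn, so I'll check the joints.

```bash
python3 - <<'E'
from rig import ctrl
s=ctrl.sense();print(s["clock"],s["joint_pos"],s["qd"],s["force"],s["tool_pos"],s["orientation"])
E
```

```text
12.15 [-0.42149826  0.39936884  0.16775709  1.37267805  0.17996573  3.14046958] [ 0.03707279  0.00324516  0.00991198 -0.0053673   0.00036707  0.00160042] [-0.55950073 -1.01861729  0.25650001] [ 0.56919356 -0.19502641  0.21544413] [ 0.97358455 -0.20924181  0.00253782 -0.09134847]
```

move_arm(
  rows=[
    [0, 0, 0, 0, 0, -0.15, 1],
    [0, 0, 0, 0, 0, -0.3, 1],
    [0, 0, 0, 0, 0, -0.45, 1],
    [0, 0, 0, 0, 0, -0.6, 1],
    [0, 0, 0, 0, 0, -0.75, 1],
    [0, 0, 0, 0, 0, -0.9, 1],
    [0, 0, 0, 0, 0, -1.05, 1],
    [0, 0, 0, 0, 0, -1.2, 1],
    [0, 0, 0, 0, 0, -1.2, 1],
  ],
)

```text
clock: 13.05
tool_pos: [0.5705, -0.1926, 0.2154]
orientation: [0.92, 0.38, 0.054, -0.074]
force: [-0.1, 0.2, 0.8]
width: 0.999
finger_force: 0.0
```

```bash
cat > go.py <<'E'
# usage: go.py x y z yaw : shift and turn, in the present tool axes, to that downward pose
from h import *
import sys
np.set_printoptions(precision=4,suppress=True)
x,y,z,w=map(float,sys.argv[1:]);T=tool();s=ctrl.sense();print(s["clock"],s["tool_pos"],s["joint_pos"])
G=np.array([[np.cos(w),np.sin(w),0],[np.sin(w),-np.cos(w),0],[0,0,-1]])
print("shift",T[:3,:3].T@(np.array([x,y,z])-T[:3,3]),"rotvec",R.from_matrix(T[:3,:3].T@G).as_rotvec())
E
python3 go.py 0.467 0.36 0.30 1.0
```

```text
13.05 [ 0.5705 -0.1926  0.2154] [-0.4169  0.3999  0.1685  1.3724  0.1801  1.9383]
shift [ 0.3224 -0.4682  0.0101] rotvec [-0.0784 -0.1658 -0.216 ]
```

move_arm(
  rows=[
    [0.02, -0.029, 0.001, -0.025, -0.055, -0.07, 1],
    [0.047, -0.068, 0.002, -0.052, -0.11, -0.144, 1],
    [0.074, -0.107, 0.002, -0.078, -0.166, -0.216, 1],
    [0.1, -0.146, 0.003, -0.078, -0.166, -0.216, 1],
    [0.127, -0.185, 0.004, -0.078, -0.166, -0.216, 1],
    [0.154, -0.224, 0.005, -0.078, -0.166, -0.216, 1],
    [0.181, -0.263, 0.006, -0.078, -0.166, -0.216, 1],
    [0.208, -0.302, 0.007, -0.078, -0.166, -0.216, 1],
    [0.235, -0.341, 0.008, -0.078, -0.166, -0.216, 1],
    [0.26, -0.378, 0.009, -0.078, -0.166, -0.216, 1],
  ],
)

```text
clock: 14.05
tool_pos: [0.4871, 0.2558, 0.2836]
orientation: [0.879, 0.476, 0.0, -0.001]
force: [0.8, 0.1, 0.1]
width: 1.001
finger_force: 0.0
```

```bash
python3 go.py 0.467 0.36 0.30 1.0
```

```text
14.05 [0.4871 0.2558 0.2836] [0.4829 0.2715 0.1648 1.4639 0.0011 2.6317]
shift [ 0.0763 -0.0738 -0.0163] rotvec [-0.0009 -0.0007 -0.0072]
```

move_arm(
  rows=[
    [0.035, -0.035, -0.008, 0, 0, 0, 1],
    [0.065, -0.063, -0.016, 0, 0, 0, 1],
    [0.076, -0.074, -0.016, 0, 0, 0, 1],
    [0.076, -0.074, -0.016, 0, 0, 0, 1],
    [0.076, -0.074, -0.016, 0, 0, 0, 1],
  ],
)

```text
clock: 14.55
tool_pos: [0.4667, 0.3571, 0.2986]
orientation: [0.879, 0.478, -0.001, -0.0]
force: [0.9, -0.5, -0.2]
width: 1.001
finger_force: 0.0
```

```bash
python3 - <<'E'
from h import *
np.set_printoptions(precision=4,suppress=True)
a,d,K,T=shot("wrist");P=cloud(d,K,T);cv2.imwrite("pics/p1.png",a[...,::-1]);np.savez("p1",a=a,d=d,K=K,T=T)
for l in ("probe","stand"):
  for q in models.silhouettes("wrist",l)[:3]:
    m=q["pixels"];p=P[m];p=p[np.isfinite(p[:,0])];zt=np.percentile(p[:,2],97);s=p[abs(p[:,2]-zt)<.006]
    print(l,round(q["confidence"],2),m.sum(),zt,"top",np.median(s,0),cv2.minEnclosingCircle((s[:,:2]*1000).astype(np.float32)))
    if l=="stand":print(cv2.minAreaRect((s[:,:2]*1000).astype(np.float32)))
E
python3 go.py .467 .361 .3 1.0
```

```text
probe 0.58 909 0.18855811243720383 top [0.4714 0.3615 0.1857] ((471.13397216796875, 360.766357421875), 14.071022987365723)
stand 0.83 8689 0.12605983193710452 top [0.3567 0.4951 0.1248] ((355.6007385253906, 491.70709228515625), 60.17777633666992)
((354.3754577636719, 491.8602294921875), (71.45089721679688, 100.27455139160156), 11.796660423278809)
stand 0.62 4849 0.12613183633095182 top [0.4759 0.3719 0.1248] ((471.3326110839844, 360.5087890625), 60.40064239501953)
((470.7572021484375, 360.3716735839844), (70.05894470214844, 100.1357192993164), 5.9164276123046875)
stand 0.61 9062 0.16303297401955846 top [0.3064 0.2969 0.1621] ((296.08892822265625, 311.8028259277344), 77.01112365722656)
((293.2004089355469, 310.6222839355469), (91.056640625, 130.0244140625), 16.1394100189209)
14.7 [0.4672 0.3562 0.299 ] [0.6509 0.3403 0.3023 1.5337 0.001  2.7975]
shift [ 0.0039 -0.0027 -0.001 ] rotvec [-0.0013  0.0005 -0.0049]
```

View pics/p1.png

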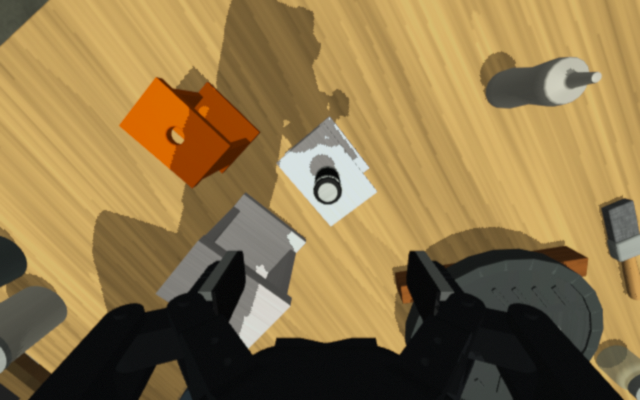

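The wrist view shows the probe top at (327,190) in the small silver stand, with the fingers clear of the other stands.

move_arm(
  rows=[
    [0.006, 0.001, 0.02, 0, 0, 0, 1],
    [0.006, 0.001, 0.05, 0, 0, 0, 1],
    [0.006, 0.001, 0.08, 0, 0, 0, 1],
    [0.006, 0.001, 0.11, 0, 0, 0, 1],
    [0.006, 0.001, 0.135, 0, 0, 0, 1],
    [0.006, 0.001, 0.15, 0, 0, 0, 1],
    [0.006, 0.001, 0.159, 0, 0, 0, 1],
    [0.006, 0.001, 0.159, 0, 0, 0, 1],
    [0.006, 0.001, 0.159, 0, 0, 0, 1],
    [0.006, 0.001, 0.159, 0, 0, 0, 1],
  ],
)

```text
clock: 15.7
tool_pos: [0.4713, 0.3624, 0.1411]
orientation: [0.878, 0.478, 0.0, -0.001]
force: [-0.2, 0.7, 0.0]
width: 1.0
finger_force: 0.0
```

move_arm(
  rows=[
    [0, 0, 0, 0, 0, 0, 0.3],
    [0, 0, 0, 0, 0, 0, 0.0],
    [0, 0, 0, 0, 0, 0, -0.2],
    [0, 0, 0, 0, 0, 0, -0.4],
    [0, 0, 0, 0, 0, 0, -0.6],
    [0, 0, 0, 0, 0, 0, -0.8],
    [0, 0, 0, 0, 0, 0, -1],
    [0, 0, 0, 0, 0, 0, -1],
    [0, 0, 0, 0, 0, 0, -1],
    [0, 0, 0, 0, 0, 0, -1],
  ],
  grip_force=60,
)

```text
clock: 16.7
tool_pos: [0.4708, 0.3623, 0.1402]
orientation: [0.878, 0.478, -0.0, -0.001]
force: [-0.3, -1.3, 5.0]
width: 0.314
finger_force: 58.7
```

move_arm(
  rows=[
    [0, 0, -0.005, 0, 0, 0, -1],
    [0, 0, -0.02, 0, 0, 0, -1],
    [0, 0, -0.04, 0, 0, 0, -1],
    [0, 0, -0.06, 0, 0, 0, -1],
    [0, 0, -0.08, 0, 0, 0, -1],
    [0, 0, -0.1, 0, 0, 0, -1],
    [0, 0, -0.12, 0, 0, 0, -1],
    [0, 0, -0.14, 0, 0, 0, -1],
    [0, 0, -0.15, 0, 0, 0, -1],
    [0, 0, -0.15, 0, 0, 0, -1],
  ],
)

```text
clock: 17.7
tool_pos: [0.4712, 0.3625, 0.2908]
orientation: [0.878, 0.478, 0.0, -0.001]
force: [0.3, -0.1, -2.4]
width: 0.309
finger_force: 59.1
```

```bash
cat > tip.py <<'E'
from h import *
import sys
np.set_printoptions(precision=4,suppress=True)
# probe axis in world: from scene & top clouds, points near tool axis below TCP
T0=tool();print(ctrl.sense()["clock"],T0[:3,3])
for n in ("scene","top","wrist"):
    a,d,K,T=shot(n);P=cloud(d,K,T)
    if n=="scene":cv2.imwrite("pics/tip%s.png"%sys.argv[1],a[...,::-1])
    q=models.pinpoint(n,"probe_tip");print(n,[(np.round(x["location"],1),round(x["confidence"],2)) for x in q[:2]])
    print("  TCP px",project(T0[:3,3],K,T),"expected tip px",project(T0[:3,3]-[0,0,.125],K,T))
    q=models.silhouettes(n,"probe")
    m=q[0]["pixels"] if q else np.zeros((400,640),bool)
    p=P[m];p=p[np.isfinite(p[:,0])];p=p[np.linalg.norm(p[:,:2]-T0[:2,3],axis=1)<.04]
    cam=T[:3,3]
    for lo in np.arange(-.14,.02,.02):
        s=p[(p[:,2]-T0[2,3]>lo)&(p[:,2]-T0[2,3]<lo+.02)]
        if len(s)>3:print("  dz",round(lo,2),len(s),np.median(s,0)-T0[:3,3])
    if len(p):print("  zmin",p[:,2].min())
E
python3 tip.py 1
```

```text
17.7 [0.4712 0.3625 0.2908]
scene [(array([422.9, 191.4]), 0.85)]
  TCP px [428.5862 153.7461] expected tip px [422.3973 193.9292]
  dz -0.14 5 [ 0.0038  0.0037 -0.1208]
  dz -0.12 28 [ 0.0031  0.0007 -0.1097]
  dz -0.1 31 [ 0.003   0.0012 -0.0893]
  dz -0.08 28 [ 0.0035  0.0012 -0.0699]
  dz -0.06 30 [ 0.003   0.0005 -0.0518]
  dz -0.04 34 [ 0.0032  0.0014 -0.0299]
  dz -0.02 47 [ 0.0096  0.0053 -0.0069]
  dz 0.0 62 [0.008  0.0081 0.0107]
  zmin 0.16782413029049814
top [(array([204.7, 220. ]), 0.63)]
  TCP px [189.1043 210.5975] expected tip px [204.271  219.4043]
  dz -0.14 4 [-0.0054 -0.0073 -0.1225]
  dz -0.12 11 [-0.0055 -0.0064 -0.1108]
  dz -0.1 14 [-0.0063 -0.0063 -0.0905]
  dz -0.08 13 [-0.005  -0.0064 -0.0701]
  dz -0.06 13 [-0.0056 -0.0064 -0.0516]
  dz -0.02 22 [-0.0086 -0.0144 -0.0073]
  dz 0.0 27 [-0.0081 -0.0141  0.0102]
  zmin 0.16403064994646943
wrist [(array([327.1, 194.6]), 0.87)]
  TCP px [325.5378 253.6737] expected tip px [325.8031 192.6426]
  dz -0.14 10 [ 0.0022  0.0022 -0.1236]
  dz -0.12 82 [ 0.002   0.0026 -0.1109]
  dz -0.1 87 [ 0.0019  0.0025 -0.0891]
  dz -0.08 110 [ 0.002   0.0026 -0.069 ]
  dz -0.06 139 [ 0.0024  0.0023 -0.0495]
  dz -0.04 31 [ 0.0019  0.0029 -0.0376]
  dz -0.02 472 [ 0.0063  0.0092 -0.0072]
  dz 0.0 795 [0.0063 0.0093 0.0109]
  zmin 0.1246152857587125
```

move_arm(
  rows=[
    [-0.012, 0.016, 0, 0, 0, 0, -1],
    [-0.034, 0.044, 0, 0, 0, 0, -1],
    [-0.06, 0.078, 0, 0, 0, 0, -1],
    [-0.086, 0.112, 0, 0, 0, 0, -1],
    [-0.112, 0.146, 0, 0, 0, 0, -1],
    [-0.138, 0.18, 0, 0, 0, 0, -1],
    [-0.164, 0.214, 0, 0, 0, 0, -1],
    [-0.19, 0.248, 0, 0, 0, 0, -1],
    [-0.216, 0.282, 0, 0, 0, 0, -1],
    [-0.236, 0.308, 0, 0, 0, 0, -1],
  ],
)

```text
clock: 19.15
tool_pos: [0.6021, -0.0056, 0.2894]
orientation: [0.878, 0.478, -0.001, -0.0]
force: [0.3, 0.0, -2.4]
width: 0.314
finger_force: 59.2
```

move_arm(
  rows=[
    [-0.018, 0.024, 0, 0, 0, 0, -1],
    [-0.03, 0.04, 0, 0, 0, 0, -1],
    [-0.037, 0.048, 0.01, 0, 0, 0, -1],
    [-0.039, 0.05, 0.02, 0, 0, 0, -1],
    [-0.039, 0.05, 0.03, 0, 0, 0, -1],
    [-0.039, 0.05, 0.035, 0, 0, 0, -1],
    [-0.039, 0.05, 0.035, 0, 0, 0, -1],
    [-0.039, 0.05, 0.035, 0, 0, 0, -1],
  ],
)

```text
clock: 19.95
tool_pos: [0.6224, -0.0622, 0.2548]
orientation: [0.878, 0.479, -0.0, -0.001]
force: [-0.4, -0.8, -2.4]
width: 0.316
finger_force: 59.4
```

```bash
python3 tip.py 2; python3 bore2.py; python3 go.py .6242 -.0624 .20 1.0; cp pics/rect.png pics/rect2.png
```

```text
19.95 [ 0.6224 -0.0622  0.2548]
scene [(array([277.4, 172.2]), 0.55)]
  TCP px [273.8584 137.1522] expected tip px [276.5613 173.2628]
  dz -0.14 4 [ 0.002   0.0024 -0.1226]
  dz -0.12 20 [ 0.0025  0.0031 -0.1103]
  dz -0.1 23 [ 0.0036  0.0023 -0.0878]
  dz -0.08 22 [ 0.0014  0.0028 -0.0681]
  dz -0.06 20 [ 0.0028  0.0021 -0.0497]
  dz -0.04 26 [ 0.0018  0.0018 -0.0307]
  dz -0.02 36 [ 0.0082  0.0101 -0.006 ]
  dz 0.0 50 [0.0082 0.0087 0.0107]
  zmin 0.1300064349475294
top []
  TCP px [373.1025 151.0034] expected tip px [366.8864 165.8369]
wrist [(array([322.2, 195.6]), 0.67), (array([328.9, 196.6]), 0.16)]
  TCP px [323.9242 252.4197] expected tip px [324.7387 192.5859]
  dz -0.14 12 [ 0.0027  0.0025 -0.1219]
  dz -0.12 75 [ 0.0033  0.002  -0.11  ]
  dz -0.1 90 [ 0.0031  0.0024 -0.0894]
  dz -0.08 110 [ 0.0032  0.0019 -0.0697]
  dz -0.06 146 [ 0.0031  0.0023 -0.0492]
  dz -0.04 48 [ 0.0029  0.0025 -0.0367]
  dz -0.02 420 [ 0.0074  0.0089 -0.0066]
  dz 0.0 788 [0.0072 0.009  0.0109]
  zmin 0.07318099225021335
[[ 0.5424  0.8401 -0.0012  0.6225]
 [ 0.8401 -0.5424  0.0006 -0.0631]
 [-0.0002 -0.0013 -1.      0.2546]]
net [ 0.6289 -0.0601  0.075 ]
20.5 [ 0.6225 -0.0631  0.2545] [-0.1012  0.413   0.3015  1.4606  0.0004  2.0429]
shift [0.0015 0.0011 0.0545] rotvec [-0.0014  0.0002 -0.0024]
```

View pics/rect2.png

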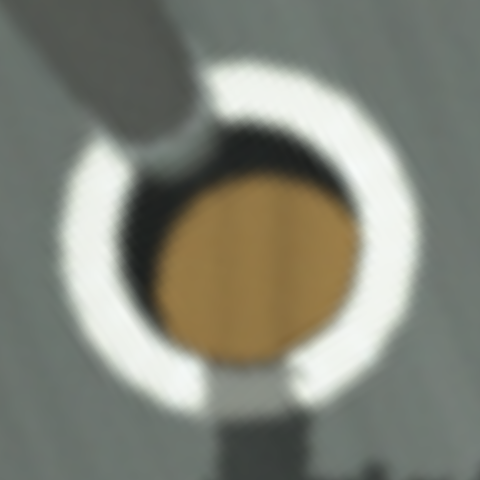

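The rectified view shows the whole seat ring, centred at about (239,238). That puts the bore at (0.6231,-0.0638), with the stem tip still above it.

move_arm(
  rows=[
    [0.001, 0, 0.01, 0, 0, 0, -1],
    [0.001, 0, 0.02, 0, 0, 0, -1],
    [0.001, 0, 0.03, 0, 0, 0, -1],
    [0.001, 0, 0.035, 0, 0, 0, -1],
    [0.001, 0, 0.035, 0, 0, 0, -1],
    [0.001, 0, 0.035, 0, 0, 0, -1],
  ],
)

```text
clock: 21.1
tool_pos: [0.623, -0.0622, 0.2195]
orientation: [0.878, 0.478, -0.001, -0.001]
force: [0.1, 0.1, -2.7]
width: 0.313
finger_force: 59.4
```

```bash
cat > ax.py <<'E'
from h import *
np.set_printoptions(precision=4,suppress=True)
# stem axis from silhouette edges: mid of the mask across each slice -> ray; intersect two cameras by least squares
T0=tool();print(ctrl.sense()["clock"],T0[:3,3]);rays={}
for n in ("scene","wrist"):
    a,d,K,T=shot(n)
    if n=="wrist": cv2.imwrite("pics/ax.png",a[100:300,225:425,::-1].repeat(3,0).repeat(3,1))
    q=models.silhouettes(n,"probe");m=q[0]["pixels"]
    for dz in(-.05,-.07,-.09,-.105):
        c=project(T0[:3,3]+[0,0,dz],K,T);r=int(round(c[1]));u=np.flatnonzero(m[r])
        u=u[abs(u-c[0])<25]
        if len(u)<3:continue
        x=(u.min()+u.max())/2;v=T[:3,:3]@np.array([(x-K[0,2])/K[0,0],(r-K[1,2])/K[1,1],1])
        p=onplane((x,r),T0[2,3]+dz,K,T);g=v[:2]/np.linalg.norm(v[:2]);nrm=np.array([-g[1],g[0]])
        rays[n,dz]=(nrm,nrm@(p[:2]-T0[:2,3]));print(n,dz,len(u),"lateral",rays[n,dz])
for dz in(-.05,-.07,-.09,-.105):
    if ("scene",dz) in rays and ("wrist",dz) in rays:
        A=[rays[k,dz] for k in("scene","wrist")];print(dz,"axis-TCP",np.linalg.solve(np.array([x[0] for x in A]),[x[1] for x in A]))
E
python3 ax.py; python3 - <<'E'
E
```

```text
21.1 [ 0.623  -0.0622  0.2195]
scene -0.05 5 lateral (array([ 0.7552, -0.6555]), np.float64(-0.0013212428801859352))
scene -0.07 4 lateral (array([ 0.7569, -0.6536]), np.float64(0.0015884983373209024))
scene -0.09 4 lateral (array([ 0.7558, -0.6548]), np.float64(-0.00033386802829605254))
scene -0.105 4 lateral (array([ 0.7563, -0.6542]), np.float64(0.0006001068362915143))
wrist -0.05 15 lateral (array([ 0.8417, -0.5399]), np.float64(0.0008014369214034013))
wrist -0.07 15 lateral (array([ 0.8419, -0.5397]), np.float64(0.0008173295873822019))
wrist -0.09 13 lateral (array([ 0.842 , -0.5395]), np.float64(0.0008340981785223031))
wrist -0.105 13 lateral (array([ 0.8421, -0.5394]), np.float64(0.00084616450480933))
-0.05 axis-TCP [0.0086 0.0119]
-0.07 axis-TCP [-0.0023 -0.0051]
-0.09 axis-TCP [0.0051 0.0063]
-0.105 axis-TCP [0.0016 0.0009]
```

View pics/ax.png

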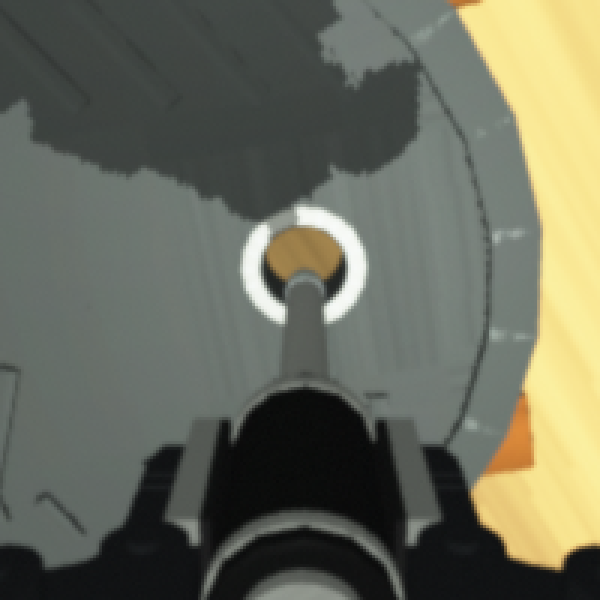

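The crop shows the stem (305,300) laterally aligned with the ring centre (305,265) and upright. I'll lower it slowly.

move_arm(
  rows=[
    [0, 0, 0.005, 0, 0, 0, -1],
    [0, 0, 0.012, 0, 0, 0, -1],
    [0, 0, 0.02, 0, 0, 0, -1],
    [0, 0, 0.028, 0, 0, 0, -1],
    [0, 0, 0.036, 0, 0, 0, -1],
    [0, 0, 0.044, 0, 0, 0, -1],
    [0, 0, 0.052, 0, 0, 0, -1],
    [0, 0, 0.06, 0, 0, 0, -1],
    [0, 0, 0.067, 0, 0, 0, -1],
    [0, 0, 0.072, 0, 0, 0, -1],
  ],
)

```text
clock: 22.3
tool_pos: [0.6227, -0.0621, 0.1467]
orientation: [0.878, 0.478, -0.001, -0.001]
force: [-0.3, -0.4, -2.5]
width: 0.312
finger_force: 59.4
```

move_arm(
  rows=[
    [0, 0, 0, 0, 0, 0, -1],
    [0, 0, 0, 0, 0, 0, -1],
    [0, 0, 0, 0, 0, 0, -1],
  ],
)

```text
clock: 22.6
tool_pos: [0.6231, -0.0621, 0.1479]
orientation: [0.878, 0.478, -0.0, -0.0]
force: [0.1, -0.3, -2.1]
width: 0.313
finger_force: 59.4
```

```bash
python3 - <<'E'
from h import *
print(tool())
a,d,K,T=shot("wrist");P=cloud(d,K,T)
cv2.imwrite("pics/fin.png",a[120:260,250:400,::-1].repeat(5,0).repeat(5,1)[:600])
m=models.silhouettes("wrist","probe")[0]["pixels"];p=P[m];t=tool()[:3,3]
for lo in(.075,.09,.105,.12):
    s=p[(p[:,2]>lo)&(p[:,2]<lo+.015)&(np.hypot(*(p[:,:2]-t[:2]).T)<.03)];print(lo,len(s),np.median(s,0)-t)
E
```

```text
[[ 5.42276387e-01  8.40199917e-01 -6.47198324e-04  6.23126913e-01]
 [ 8.40200166e-01 -5.42276205e-01  4.44298749e-04 -6.21379759e-02]
 [ 2.23395214e-05 -7.84708860e-04 -9.99999692e-01  1.47912575e-01]
 [ 0.00000000e+00  0.00000000e+00  0.00000000e+00  1.00000000e+00]]Traceback (most recent call last):
  File "<stdin>", line 5, in <module>
IndexError: list index out of range
```

View pics/fin.png

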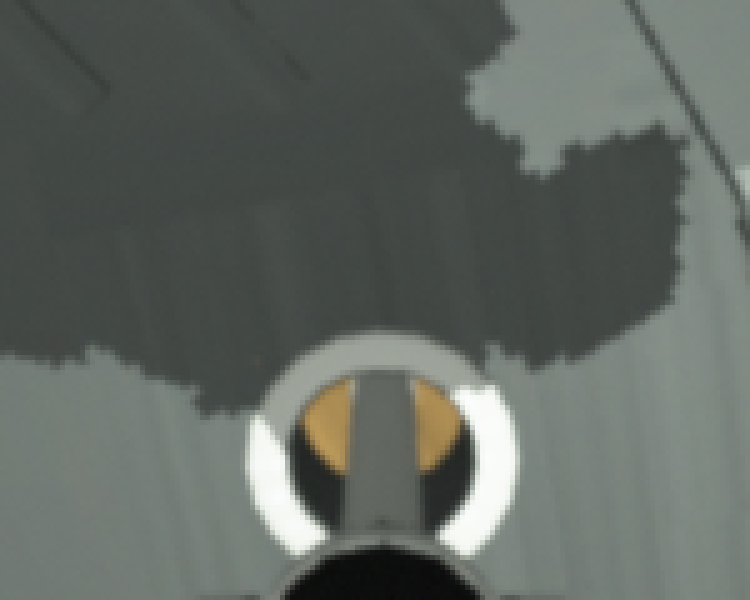

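The crop shows the stem (384) mid-way between the ring edges (248 and 520), so it is laterally centred and through the bore. I'll check the other axis by depth during the hold.

move_arm(
  rows=[
    [0, 0, 0, 0, 0, 0, -1],
    [0, 0, 0, 0, 0, 0, -1],
    [0, 0, 0, 0, 0, 0, -1],
    [0, 0, 0, 0, 0, 0, -1],
    [0, 0, 0, 0, 0, 0, -1],
  ],
)

```text
clock: 23.2
tool_pos: [0.6229, -0.0621, 0.1475]
orientation: [0.878, 0.478, -0.0, -0.001]
force: [0.7, 0.2, -2.6]
width: 0.314
finger_force: 59.4
```

```bash
python3 - <<'E'
from h import *
np.set_printoptions(precision=4,suppress=True)
T0=tool();a,d,K,T=shot("wrist");P=cloud(d,K,T)
Q=(P-[.623,-.0638,0])@T0[:3,:3]   # tool axes about the bore axis
u=int(round(project([.623,-.0638,.09],K,T)[0]))
for c in(u-1,u,u+1):
    for lo in(.03,.05,.065,.08,.095,.11):
        s=(P[:,c,2]>lo)&(P[:,c,2]<lo+.015)&(np.hypot(Q[:,c,0],Q[:,c,1])<.012)
        if s.sum()>1:print(c,lo,s.sum(),"front surface x",np.median(Q[s,c,0]),"(6 mm = centred)")
# mean axis from scene/top depth too
for n in("scene","top"):
    a,d,K,T=shot(n);P=cloud(d,K,T);e=T[:2,3]-[.623,-.0638];e/=np.linalg.norm(e)
    w=P[...,:2]-[.623,-.0638];m=(np.hypot(w[...,0],w[...,1])<.012)&(P[...,2]>.085)&(P[...,2]<.125)
    if m.sum()>2:print(n,m.sum(),"toward cam",np.median(w[m]@e),"max",np.percentile(w[m]@e,90),"side",np.median(w[m]@[-e[1],e[0]]))
print(ctrl.sense()["tool_pos"],ctrl.sense()["clock"])
E
```

```text
326 0.05 5 front surface x 0.005504661603306427 (6 mm = centred)
326 0.065 6 front surface x 0.005650974333683077 (6 mm = centred)
326 0.08 6 front surface x 0.005645571559502809 (6 mm = centred)
326 0.095 8 front surface x 0.005526181295990876 (6 mm = centred)
326 0.11 2 front surface x 0.005832961976343059 (6 mm = centred)
327 0.05 5 front surface x 0.005555991322640268 (6 mm = centred)
327 0.065 5 front surface x 0.005438647801522358 (6 mm = centred)
327 0.08 7 front surface x 0.005487748377751656 (6 mm = centred)
327 0.095 7 front surface x 0.005540970349303648 (6 mm = centred)
327 0.11 3 front surface x 0.005590704613516876 (6 mm = centred)
328 0.05 5 front surface x 0.005237964742123347 (6 mm = centred)
328 0.065 5 front surface x 0.005433674646609284 (6 mm = centred)
328 0.08 7 front surface x 0.005519185838646074 (6 mm = centred)
328 0.095 8 front surface x 0.005250415353795456 (6 mm = centred)
328 0.11 2 front surface x 0.005429588978502029 (6 mm = centred)
scene 38 toward cam 0.0037641716414697915 max 0.006872009791682075 side 0.0009974579781635998
[ 0.6229 -0.0621  0.1475] 23.35
```

The stem is centred to within about 0.5 mm and upright. Next I'll hold it still for the three seconds.

move_arm(
  rows=[
    [0, 0, 0, 0, 0, 0, -1],
    [0, 0, 0, 0, 0, 0, -1],
    [0, 0, 0, 0, 0, 0, -1],
    [0, 0, 0, 0, 0, 0, -1],
    [0, 0, 0, 0, 0, 0, -1],
    [0, 0, 0, 0, 0, 0, -1],
    [0, 0, 0, 0, 0, 0, -1],
    [0, 0, 0, 0, 0, 0, -1],
    [0, 0, 0, 0, 0, 0, -1],
    [0, 0, 0, 0, 0, 0, -1],
  ],
)

```text
clock: 24.35
tool_pos: [0.6229, -0.0621, 0.1475]
orientation: [0.878, 0.478, -0.0, -0.001]
force: [-0.4, 0.2, -1.1]
width: 0.315
finger_force: 59.4
```

move_arm(
  rows=[
    [0, 0, 0, 0, 0, 0, -1],
    [0, 0, 0, 0, 0, 0, -1],
    [0, 0, 0, 0, 0, 0, -1],
    [0, 0, 0, 0, 0, 0, -1],
    [0, 0, 0, 0, 0, 0, -1],
    [0, 0, 0, 0, 0, 0, -1],
    [0, 0, 0, 0, 0, 0, -1],
    [0, 0, 0, 0, 0, 0, -1],
    [0, 0, 0, 0, 0, 0, -1],
    [0, 0, 0, 0, 0, 0, -1],
  ],
)

```text
clock: 25.35
tool_pos: [0.6229, -0.0621, 0.1475]
orientation: [0.878, 0.478, -0.0, -0.001]
force: [-0.6, -0.7, -2.0]
width: 0.31
finger_force: 59.4
```

move_arm(
  rows=[
    [0, 0, 0, 0, 0, 0, -1],
    [0, 0, 0, 0, 0, 0, -1],
    [0, 0, 0, 0, 0, 0, -1],
    [0, 0, 0, 0, 0, 0, -1],
    [0, 0, 0, 0, 0, 0, -1],
    [0, 0, 0, 0, 0, 0, -1],
    [0, 0, 0, 0, 0, 0, -1],
    [0, 0, 0, 0, 0, 0, -1],
    [0, 0, 0, 0, 0, 0, -1],
    [0, 0, 0, 0, 0, 0, -1],
  ],
)

```text
clock: 26.35
tool_pos: [0.6229, -0.0621, 0.1475]
orientation: [0.878, 0.478, -0.0, -0.001]
force: [-0.6, -0.6, -2.5]
width: 0.312
finger_force: 59.4
```

move_arm(
  rows=[
    [0, 0, 0, 0, 0, 0, -1],
    [0, 0, 0, 0, 0, 0, -1],
    [0, 0, 0, 0, 0, 0, -1],
    [0, 0, 0, 0, 0, 0, -1],
    [0, 0, 0, 0, 0, 0, -1],
  ],
)

```text
clock: 26.85
tool_pos: [0.6229, -0.0621, 0.1475]
orientation: [0.878, 0.478, -0.0, -0.001]
force: [0.2, 0.6, -2.4]
width: 0.311
finger_force: 59.4
```

```bash
python3 -c "
from rig import ctrl
print(ctrl.sense()['tool_pos']);print(ctrl.hand_in())"
```

```text
[ 0.62287721 -0.06210563  0.14749084]
the job is handed in; nothing more can be done
None
```

Job handed in at about 27 s (no verdict was returned): the cap sits knob-up in the tray, and the probe is still held upright through the bore, centred to about 1 mm, with its tip about 22 mm above the bench and held still for over 3 s.

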